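# Load the mill magazine with milling discs

## Task

Load the mill's magazine for the night run: move the row of four milling discs from the grey storage rack into the magazine's blue feed lanes, each disc into the lane whose chip shows its own material colour. Set each disc down gently on edge in its lane and let it roll down the slope until it rests against the end stop; the discs are brittle, so never drop one or let one tip over.

Things in the scene. Friction and masses are not known exactly. Their poses are not given: they have to be found in the camera images.
- storage_rack: Grey fixed tray, 130 (x) x 235 (y) x 45 mm, where the discs start; left or right of the magazine, yaw within 0.2 rad. Four slots at own y = -75, -25, 25, 75 mm between upright steel fins (tops 53 mm above the bench). A disc stands in each on two rails: centre at own x = 0, 65 mm above the bench, axle along own y, disc top at 114 mm. Origin: centre of the underside, z up.
- magazine: Aluminium carrying frame, fixed, 165 (x) x 236 (y) mm, 72 mm high at the handles on its end walls. Holds four blue feed lanes along its x, in varying order at own y = -75, -25, 25, 75 mm: each a channel 28 mm wide, walls 37 mm high, lips flared to 42 mm at the mouth, 51 mm above the floor. Origin: centre of the underside on the bench, z up, x away from the robot (yaw within 0.2 rad).
- disc_white: Milling blank of ivory-white zirconia, loose, about 320 g: a disc standing on edge, 16 mm thick, faces 92 mm in diameter, with a 10 mm wide collar of 98 mm diameter on which it rolls freely. Origin: disc centre. Own y is its axle (level); x and z turn as it rolls. Grip from above across the thickness near the top, fingers opened little: neighbours stand 50 mm apart, centre to centre.
- disc_pink: Milling blank of pink denture acrylic, loose, about 140 g: a disc standing on edge, 16 mm thick, faces 92 mm in diameter, with a 10 mm wide collar of 98 mm diameter on which it rolls freely. Origin: disc centre. Own y is its axle (level); x and z turn as it rolls. Grip from above across the thickness near the top, fingers opened little: neighbours stand 50 mm apart, centre to centre.
- disc_green: Milling blank of dark green milling wax, loose, about 120 g: a disc standing on edge, 16 mm thick, faces 92 mm in diameter, with a 10 mm wide collar of 98 mm diameter on which it rolls freely. Origin: disc centre. Own y is its axle (level); x and z turn as it rolls. Grip from above across the thickness near the top, fingers opened little: neighbours stand 50 mm apart, centre to centre.
- disc_metal: Milling blank of grey metal (titanium), loose, about 480 g: a disc standing on edge, 16 mm thick, faces 92 mm in diameter, with a 10 mm wide collar of 98 mm diameter on which it rolls freely. Origin: disc centre. Own y is its axle (level); x and z turn as it rolls. Grip from above across the thickness near the top, fingers opened little: neighbours stand 50 mm apart, centre to centre.
- lane_white: Feed lane with a 24 x 28 mm chip of ivory-white zirconia colour at its front (x = -69 mm). Fixed. Origin: centre of its underside, 10 mm above the bench, z up. Floor from x = -54 to 70 mm slopes down 8 degrees to +x; rubber-faced end stop at x = 68 mm. A disc on the floor has its centre at z = 70 mm - 0.14 x; let go at x = -20 mm it rolls to the stop and rests at x = 19, y = 0, z = 67 mm.
- lane_pink: Feed lane with a 24 x 28 mm chip of pink denture acrylic colour at its front (x = -69 mm). Fixed. Origin: centre of its underside, 10 mm above the bench, z up. Floor from x = -54 to 70 mm slopes down 8 degrees to +x; rubber-faced end stop at x = 68 mm. A disc on the floor has its centre at z = 70 mm - 0.14 x; let go at x = -20 mm it rolls to the stop and rests at x = 19, y = 0, z = 67 mm.
- lane_green: Feed lane with a 24 x 28 mm chip of dark green milling wax colour at its front (x = -69 mm). Fixed. Origin: centre of its underside, 10 mm above the bench, z up. Floor from x = -54 to 70 mm slopes down 8 degrees to +x; rubber-faced end stop at x = 68 mm. A disc on the floor has its centre at z = 70 mm - 0.14 x; let go at x = -20 mm it rolls to the stop and rests at x = 19, y = 0, z = 67 mm.
- lane_metal: Feed lane with a 24 x 28 mm chip of grey metal colour at its front (x = -69 mm). Fixed. Origin: centre of its underside, 10 mm above the bench, z up. Floor from x = -54 to 70 mm slopes down 8 degrees to +x; rubber-faced end stop at x = 68 mm. A disc on the floor has its centre at z = 70 mm - 0.14 x; let go at x = -20 mm it rolls to the stop and rests at x = 19, y = 0, z = 67 mm.

How it is judged:
At the end, for the whole second after the job is handed in: Each of the four discs stands on edge in the lane with the chip of its own colour, against the end stop (centre within 8 mm of the rest point along the lane, 11 mm across it, 7 mm in height; axle within 0.35 rad of square to the lane), released and at rest (x of disc_white in the frame of lane_white between 0.011 and 0.027 m and y of disc_white in the frame of lane_white between -0.011 and 0.011 m and z of disc_white in the frame of lane_white between 0.06 and 0.075 m and angle between the y axis of disc_white and the y axis of lane_white, either way round below 0.35 rad and linear speed of each of disc_white, disc_pink, disc_green, disc_metal below 0.02 m/s and x of disc_pink in the frame of lane_pink between 0.011 and 0.027 m and y of disc_pink in the frame of lane_pink between -0.011 and 0.011 m and z of disc_pink in the frame of lane_pink between 0.06 and 0.075 m and angle between the y axis of disc_pink and the y axis of lane_pink, either way round below 0.35 rad and x of disc_green in the frame of lane_green between 0.011 and 0.027 m and y of disc_green in the frame of lane_green between -0.011 and 0.011 m and z of disc_green in the frame of lane_green between 0.06 and 0.075 m and angle between the y axis of disc_green and the y axis of lane_green, either way round below 0.35 rad and x of disc_metal in the frame of lane_metal between 0.011 and 0.027 m and y of disc_metal in the frame of lane_metal between -0.011 and 0.011 m and z of disc_metal in the frame of lane_metal between 0.06 and 0.075 m and angle between the y axis of disc_metal and the y axis of lane_metal, either way round below 0.35 rad); the robot touches nothing.
It fails at once if a disc tips over (its axle more than 0.6 rad from level) (angle between any of disc_white, disc_pink, disc_green, disc_metal's own y axis and vertical below 0.97 rad or angle between any of disc_white, disc_pink, disc_green, disc_metal's own y axis and vertical above 2.17 rad).
It fails at once if a disc is dropped (unheld by the fingers and moving faster than 0.75 m/s, as after a fall of about 30 mm; rolling down a lane stays below 0.4 m/s) ((linear speed of disc_white above 0.75 m/s and contact force between the fingers and disc_white below 0.2 N) or (linear speed of disc_pink above 0.75 m/s and contact force between the fingers and disc_pink below 0.2 N) or (linear speed of disc_green above 0.75 m/s and contact force between the fingers and disc_green below 0.2 N) or (linear speed of disc_metal above 0.75 m/s and contact force between the fingers and disc_metal below 0.2 N)).
It also fails if it takes over 138 s, if anything falls off the work surface, if the arm or the gripper's body presses on something with over 40 N, if the wrist force passes 120 N, or if a joint passes its speed limit or range.

## Robot

A 7-joint arm with a two-finger parallel gripper is mounted at the origin on a cart in front of the work surface, level with it; the furniture and walls round the work are solid. World frame = base frame: x ahead of the robot, y to its left, z up, the work surface at z = 0. Lengths are in m, angles in rad, forces in N, time in s.
With the tool pointing down it reaches from about 0.375 to 0.925 m from the base axis. Payload 3.1 kg.
Tool frame: the origin (TCP) lies midway between the tips of the shut fingers; the grasp point (between the pads) lies 19 mm behind it; z points along the fingers, y is the direction in which the jaws open and shut (so a half turn about z gives the same grasp; the last joint's range is limited). The gripper opens to 85 mm and grips with 20 to 120 N. Pads are 22 mm wide; open, the fingers measure 114 mm over their backs; the gripper's body (76 mm by 85 mm) begins 54 mm behind the grasp point. The pads swing forward as they close: fully open they stand 13 mm farther back than shut.
Start: joints at [1.085, 0.383, 0.044, 1.598, -0.018, 1.161, -0.05], TCP at [0.246, -0.602, 0.231] pointing down, gripper open.
Joint ranges: [-2.61, 2.61], [-0.41, 2.15], [-1.48, 1.57], [0, 2.5], [-1.57, 4.71], [0.05, 1.97], [-2.85, 2.85]. Speed limits (rad/s): [2.79, 2.79, 3.14, 3.14, 3.14, 3.14, 3.14].

## Interface

Orientations are given as a unit quaternion [w, x, y, z].
In Python, from cell import ctrl gives the robot as it stands.
- The arm moves only by the shell command python3 -m creep 'ROWS' [FORCE]. ROWS is text: rows parted by semicolons, each of 5 numbers parted by spaces: the closure, from -1 (fully open) to 1 (shut), then the shift along the world's x, y, z in cm, then the turn about the world's z in degrees. In form: jaw x y z spin; .... A call has 1 to 20 rows; each row is the pose to reach, as a shift and turn from the pose commanded when the call began; what a row does not reach only later rows make up. A row lasts 1/8 s, in which the tool goes at most 62.5 mm and 10.7 degrees, less where a joint would pass 70% of its speed; a pose out of reach is approached as far as the arm can. A call with a gripper value outside its range is refused whole. The fingers move at their own pace and stop on an object; FORCE is the grip in N (left out, the last holds). Time passes only in rows, so rows that repeat a pose let the fingers close. It gives the time, the measured TCP pose, the force and the opening at its end, in the units of the state.
- ctrl.sense(): the state, without advancing time (a new reading comes with each control period).
- ctrl.read_camera(name): name is "scene" or "top"; returns a dict with "img" (420x560x3 uint8, red, green, blue), "range_z" (420x560 float32, m along the optical axis (not along the pixel's ray), 0 where there is no reading), "intrinsics" (3x3 intrinsics, pixels), "origin" and "orientation" of the camera in the world. Camera axes: x right, y up, looking along -z (the intrinsics and any distortion apply to the point x, -y, -z); pixel columns grow to the right and rows downward; lengths in m; the calibration is good to about 2 mm. A picture is of the moment at which its call begins.
- ctrl.job_done(): hands the job in, once; it reports no verdict.
Trained networks look in a picture, given as the dict that the camera call returned (one of the last four; its "shot" number tells which), for a name from the list of things; names that differ only in an ending like _2 or _b are one class to them, and where a whole thing is asked for, a point or a joint stands for the part that bears it (a point fixed in the world has none). Each returns a list of dicts, best first, with "score" (0 to 1); they miss things now and then, are a little off and sometimes report something else, mostly with a low value. They report only what shows in the picture. A call takes as long as a camera call.
- ctrl.spot_in(target, picture): "xy" ([column, row] in pixels, amid what is visible of it).
The state is a dict: "t": time; "q": joint angles; "joint_vel": joint speeds; "tau": joint torques, N m; "tcp_pos": TCP position; "ee_rot": TCP orientation; "contact_force": force on the tool from outside, world axes, zero at the start; "ft_torque": the same for the moment, N m; "opening": finger opening in m.
Only numpy, scipy, OpenCV 4.12 (cv2) and the standard library are available. Lean on these libraries where they do the work, as an engineer would, in place of code of your own. Each camera call takes 0.05 s, during which the arm holds its last target.

## Working session

There is one attempt and no reset: what is moved stays moved. The work goes in short steps, Python scripts to look and compute and a shell command to move; the robot and the scene stay as the last step left them, time stands still between calls to the robot, and variables do not carry over. Pictures are saved under pics/ and viewed, and the job is handed in when it is done.

```bash
ls; mkdir -p pics; cat > h.py <<'E'
import numpy as np,cv2
from scipy.spatial.transform import Rotation as R
from cell import ctrl
def shot(cam,name):
    p=ctrl.read_camera(cam); cv2.imwrite(f'pics/{name}.png',cv2.cvtColor(p['img'],cv2.COLOR_RGB2BGR)); return p
def cloud(p):
    K=np.array(p['intrinsics']);d=p['range_z'];v,u=np.mgrid[:d.shape[0],:d.shape[1]]
    c=np.stack([(u-K[0,2])/K[0,0]*d,-(v-K[1,2])/K[1,1]*d,-d],-1)
    q=p['orientation'];q=np.array(q)
    M=q if q.shape==(3,3) else R.from_quat([q[1],q[2],q[3],q[0]]).as_matrix()
    return c@M.T+np.array(p['origin'])
E
python3 - <<'E'
from h import *
s=ctrl.sense();print({k:np.round(v,3) for k,v in s.items()})
for c in('top','scene'):
    p=shot(c,c+'0');print(c,[k for k in p],np.round(p['intrinsics'],1).tolist(),p['origin'],p['orientation'])
    np.savez(c+'0.npz',pc=cloud(p),img=p['img'],rz=p['range_z'])
    for n in ['storage_rack','magazine','disc_white','disc_pink','disc_green','disc_metal','lane_white','lane_pink','lane_green','lane_metal']:
        r=ctrl.spot_in(n,p);pc=cloud(p)
        for x in r[:2]:
            u,v=np.round(x['xy']).astype(int);print(n,x['score'],u,v,np.round(pc[v,u],3))
E
```

```text
pics
{'t': np.float64(0.0), 'q': array([ 1.085,  0.384,  0.044,  1.6  , -0.018,  1.161, -0.05 ]), 'joint_vel': array([-0.001, -0.   ,  0.001, -0.001, -0.001,  0.001,  0.001]), 'tau': array([ 0.0000e+00, -4.3346e+01,  1.0240e+00, -2.4951e+01,  1.1000e-02,
        1.1000e-02,  0.0000e+00]), 'tcp_pos': array([ 0.245, -0.601,  0.23 ]), 'ee_rot': array([-0.001,  0.981,  0.193, -0.   ]), 'contact_force': array([0.22 , 1.146, 0.004]), 'ft_torque': array([0.029, 0.027, 0.022]), 'opening': np.float64(0.086)}
top ['img', 'range_z', 'intrinsics', 'origin', 'orientation', 'shot'] [[433.8, 0.0, 282.8], [0.0, 433.8, 209.6], [0.0, 0.0, 1.0]] [ 0.36402069 -0.00813933  1.08795676] [ 0.71026717  0.04751829 -0.04736745 -0.7007274 ]
disc_white 0.73 366 196 [ 0.53  -0.197  0.111]
disc_pink 0.71 346 196 [ 0.529 -0.151  0.111]
disc_green 0.72 324 196 [ 0.529 -0.101  0.106]
disc_metal 0.97 388 202 [ 0.517 -0.248  0.106]
lane_white 0.59 199 208 [0.507 0.198 0.035]
lane_white 0.39 228 204 [0.519 0.128 0.028]
lane_pink 0.78 161 208 [0.507 0.294 0.026]
lane_green 0.9 227 203 [0.522 0.131 0.028]
scene ['img', 'range_z', 'intrinsics', 'origin', 'orientation', 'shot'] [[398.5, 0.0, 280.9], [0.0, 398.5, 205.4], [0.0, 0.0, 1.0]] [-0.09308452  0.60949804  0.51157447] [-0.32452235 -0.19035161  0.49033121  0.78614681]
storage_rack 0.57 312 208 [ 0.506 -0.14   0.029]
magazine 0.94 180 281 [0.467 0.296 0.04 ]
disc_white 0.88 327 182 [ 0.504 -0.195  0.089]
disc_pink 0.87 312 186 [ 0.516 -0.147  0.088]
disc_green 0.66 314 211 [ 0.505 -0.147  0.018]
disc_green 0.57 296 192 [ 0.527 -0.096  0.083]
disc_metal 0.93 339 177 [ 0.501 -0.244  0.091]
lane_white 0.87 219 241 [0.467 0.201 0.088]
lane_pink 0.74 179 261 [0.517 0.266 0.047]
lane_pink 0.16 342 175 [ 0.495 -0.249  0.097]
lane_green 0.93 241 235 [0.464 0.145 0.08 ]
lane_metal 0.86 202 251 [0.507 0.216 0.052]
lane_metal 0.17 178 281 [0.477 0.295 0.034]
```

View pics/top0.png

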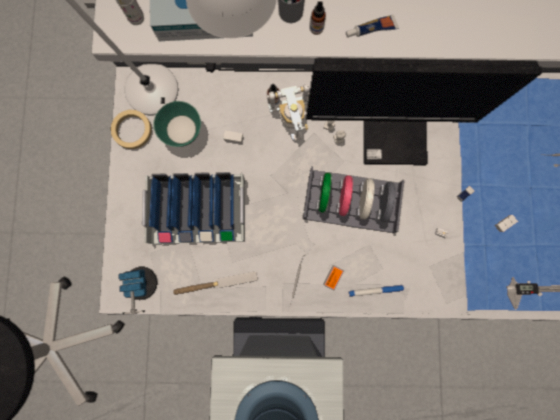

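View pics/scene0.png

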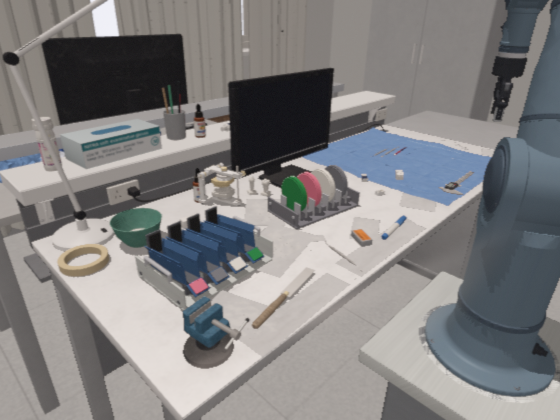

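```bash
python3 - <<'E'
import cv2,numpy as np
a=cv2.imread('pics/top0.png')[150:260,130:420];cv2.imwrite('pics/top0z.png',cv2.resize(a,None,fx=2.7,fy=2.7,interpolation=cv2.INTER_CUBIC))
a=cv2.imread('pics/scene0.png')[140:340,120:380];cv2.imwrite('pics/scene0z.png',cv2.resize(a,None,fx=3,fy=3,interpolation=cv2.INTER_CUBIC))
E
```

```text
(no output)
```

View pics/top0z.png

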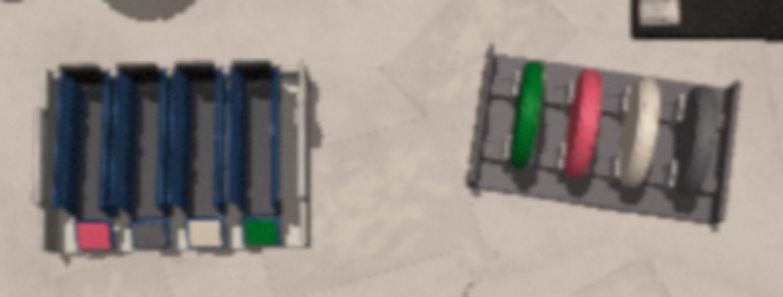

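View pics/scene0z.png

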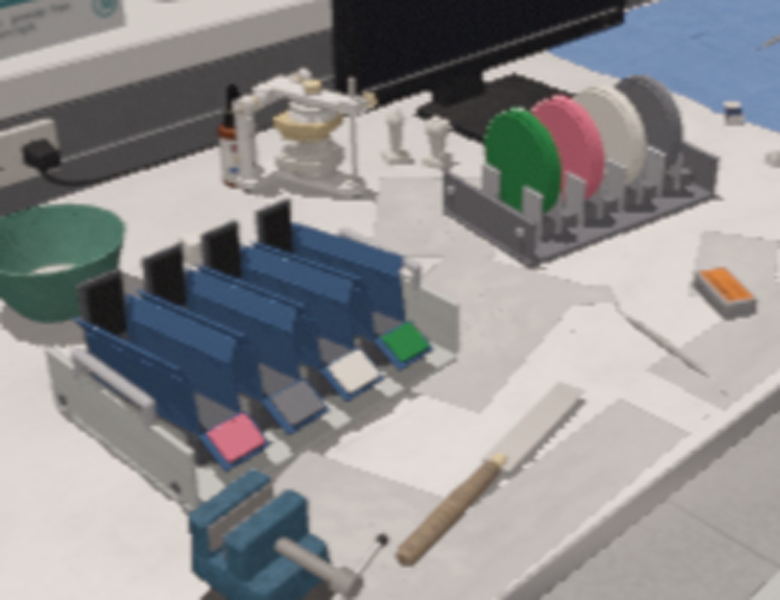

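The top view shows the lane chips at row ~237, from left: pink (165), metal (185), white (206), green (227). The rack discs, from left, are green (325,193), pink (346,196), white (367,198) and metal (389,202). Next I'll work out exact poses from the depth.

```bash
python3 - <<'E'
import numpy as np,cv2
def an(z,box):
    d=np.load(z+'0.npz');pc=d['pc'];img=d['img'];hsv=cv2.cvtColor(img,cv2.COLOR_RGB2HSV);return pc,img,hsv
for cam in('top','scene'):
    pc,img,hsv=an(cam,0)
    print(cam,'bench z',np.median(pc[(abs(pc[...,0]-.45)<.03)&(abs(pc[...,1])<.05)][:,2]))
    H,S,V=[hsv[...,i].astype(int) for i in range(3)]
    X,Y,Z=[pc[...,i] for i in range(3)]
    rack=(X>.4)&(X<.65)&(Y<-.03)&(Y>-.32)
    m=rack&(Z>.062)&(Z<.13)
    n,l,st,c=cv2.connectedComponentsWithStats(m.astype(np.uint8))
    cs=[]
    for i in range(1,n):
        if st[i,4]<60: continue
        P=pc[l==i];q=P-P.mean(0)
        T=P[P[:,2]>np.percentile(P[:,2],60)]
        w,v=np.linalg.eigh(np.cov(q[:,:2].T));d=v[:,1];d=d*np.sign(d[0]);a=np.arctan2(d[1],d[0])
        al=q[:,:2]@d;print('disc',st[i],'px',c[i].round(),P.mean(0).round(4),'top',T.mean(0).round(4),'zmax',np.percentile(P[:,2],98).round(4),'yaw',a.round(3),'len',np.ptp(al).round(4),'mid',(P.mean(0)[:2]+d*(al.max()+al.min())/2).round(4),img[l==i].mean(0).round())
    mag=(X>.40)&(X<.52)&(Y>.08)&(Y<.36)&(Z>.005)
    for nm,mm in dict(pink=(S>90)&((H>160)|(H<5)),green=(S>120)&(H>50)&(H<80)).items():
        q=pc[mag&mm];print(nm,len(q),q.mean(0).round(4),np.ptp(q,0).round(4))
E
```

```text
top bench z -0.0006570263317834391
disc [319 172  12  40 311] px [325. 192.] [ 0.5408 -0.1036  0.0991] top [ 0.5454 -0.1052  0.1099] zmax 0.1141 yaw -0.13 len 0.0968 mid [ 0.5464 -0.1043] [18. 92. 40.]
disc [339 175  14  41 345] px [346. 195.] [ 0.5346 -0.1526  0.0974] top [ 0.5386 -0.1547  0.1095] zmax 0.1138 yaw -0.123 len 0.0952 mid [ 0.5385 -0.1531] [169.  71.  84.]
disc [360 178  14  41 375] px [367. 198.] [ 0.5281 -0.2015  0.096 ] top [ 0.5318 -0.2039  0.1089] zmax 0.1138 yaw -0.125 len 0.0955 mid [ 0.5322 -0.202 ] [164. 153. 137.]
disc [381 181  14  41 399] px [388. 201.] [ 0.5217 -0.2505  0.0951] top [ 0.5251 -0.2531  0.1085] zmax 0.1132 yaw -0.117 len 0.0955 mid [ 0.5251 -0.2509] [76. 72. 73.]
pink 127 [0.4351 0.2792 0.0365] [0.0239 0.0288 0.0219]
green 96 [0.4398 0.1299 0.0361] [0.0196 0.0264 0.0165]
scene bench z 0.0008096891589917665
disc [ 281  165   67   38 1481] px [314. 183.] [ 0.5252 -0.168   0.0891] top [ 0.5313 -0.1741  0.1041] zmax 0.1136 yaw 1.362 len 0.1699 mid [ 0.5232 -0.1776] [114. 109.  98.]
pink 175 [0.4353 0.2771 0.0365] [0.0218 0.0313 0.0158]
green 113 [0.4411 0.1277 0.0367] [0.0218 0.0289 0.0136]
```

```bash
python3 - <<'E'
import numpy as np,cv2
# height map of magazine + rack from top cam
d=np.load('top0.npz');pc=d['pc'];X,Y,Z=[pc[...,i] for i in range(3)]
for v in (185,195,205,215,225,232,237,242):
    print(v,[ (u,round(float(X[v,u]),3),round(float(Y[v,u]),3),round(float(Z[v,u]*1000))) for u in range(145,247,3)])
E
```

```text
185 [(145, 0.559, 0.327, 55), (148, 0.561, 0.323, 46), (151, 0.556, 0.307, 72), (154, 0.557, 0.302, 67), (157, 0.56, 0.3, 50), (160, 0.565, 0.299, 28), (163, 0.566, 0.293, 23), (166, 0.567, 0.286, 19), (169, 0.556, 0.264, 73), (172, 0.557, 0.257, 73), (175, 0.558, 0.252, 65), (178, 0.561, 0.248, 51), (181, 0.567, 0.249, 18), (184, 0.567, 0.241, 20), (187, 0.567, 0.234, 19), (190, 0.556, 0.214, 77), (193, 0.558, 0.208, 72), (196, 0.559, 0.202, 66), (199, 0.564, 0.2, 39), (202, 0.567, 0.195, 23), (205, 0.567, 0.188, 23), (208, 0.567, 0.18, 23), (211, 0.557, 0.164, 77), (214, 0.559, 0.158, 70), (217, 0.558, 0.151, 71), (220, 0.567, 0.15, 29), (223, 0.568, 0.144, 19), (226, 0.568, 0.135, 24), (229, 0.569, 0.129, 17), (232, 0.559, 0.115, 70), (235, 0.571, 0.115, 10), (238, 0.571, 0.107, 10), (241, 0.563, 0.095, 51), (244, 0.573, 0.093, -3)]
195 [(145, 0.532, 0.321, 69), (148, 0.538, 0.325, 36), (151, 0.531, 0.305, 77), (154, 0.533, 0.3, 67), (157, 0.536, 0.299, 49), (160, 0.54, 0.298, 26), (163, 0.54, 0.291, 25), (166, 0.54, 0.284, 25), (169, 0.531, 0.262, 78), (172, 0.532, 0.255, 76), (1
[... 4963 characters left out ...]
 0.423, 0.292, 27), (163, 0.423, 0.284, 28), (166, 0.424, 0.277, 28), (169, 0.424, 0.27, 28), (172, 0.424, 0.263, 25), (175, 0.425, 0.259, 12), (178, 0.425, 0.252, 10), (181, 0.425, 0.244, 13), (184, 0.425, 0.237, 8), (187, 0.425, 0.23, 10), (190, 0.425, 0.222, 10), (193, 0.426, 0.215, 7), (196, 0.426, 0.208, 9), (199, 0.426, 0.2, 7), (202, 0.426, 0.193, 6), (205, 0.426, 0.185, 7), (208, 0.426, 0.178, 6), (211, 0.426, 0.171, 4), (214, 0.427, 0.164, 0), (217, 0.427, 0.157, 1), (220, 0.427, 0.149, 2), (223, 0.427, 0.142, 0), (226, 0.427, 0.134, -1), (229, 0.427, 0.127, -2), (232, 0.427, 0.119, -1), (235, 0.427, 0.112, 0), (238, 0.428, 0.104, -1), (241, 0.427, 0.096, 4), (244, 0.428, 0.089, 1)]
```

```bash
cat > fit.py <<'E'
import numpy as np
from scipy.optimize import least_squares
def cyl(p,r,h):
    a=np.hypot(p[:,0],p[:,2])-r;b=abs(p[:,1])-h
    return np.minimum(np.maximum(a,b),0)+np.hypot(np.maximum(a,0),np.maximum(b,0))
def res(t,P):
    c,s=np.cos(t[2]),np.sin(t[2]);o=[]
    x0,y0,yaw=t[:3]; z=0.065+t[3]
    for own,Q in P:
        d=Q-np.array([x0-s*own,y0+c*own,z]);p=np.c_[c*d[:,0]+s*d[:,1],-s*d[:,0]+c*d[:,1],d[:,2]]
        o.append(np.minimum(abs(cyl(p,.046,.008)),abs(cyl(p,.049,.005))))
    return np.concatenate(o)
for cam in('top','scene'):
    pc=np.load(cam+'0.npz')['pc'];X,Y,Z=[pc[...,i] for i in range(3)]
    P=[]
    for own,c in zip((75,25,-25,-75),[(.5464,-.1043),(.5385,-.1535),(.5322,-.203),(.5251,-.252)]):
        w=(X-c[0])*.13+(Y-c[1])*.99
        Q=pc[(abs(w)<.014)&(abs(X-c[0])<.06)&(Z>.06)&(Z<.125)];P.append((own/1000,Q))
    r=least_squares(res,[.5355,-.178,-.13,0],args=(P,),loss='soft_l1',f_scale=.002,x_scale=[.01,.01,.1,.01])
    print(cam,r.x.round(4),np.median(abs(r.fun)).round(4));x,y,a,_=r.x
    for own in(.075,.025,-.025,-.075):print('  ',np.round([x-np.sin(a)*own,y+np.cos(a)*own],4))
E
python3 fit.py; python3 -m creep '0.15 0 0 0 0;0.15 0 0 0 0;0.15 0 0 0 0' 40; python3 - <<'E'
import numpy as np
d=np.load('top0.npz');pc=d['pc'];X,Y,Z=[pc[...,i] for i in range(3)]
# lane wall inner faces, own frame using yaw .035: histogram of cross coordinate for wall-height points
for cam in('top','scene'):
    pc=np.load(f'{cam}0.npz')['pc'];a=.035
    d=pc-np.array([.5065,.207,0]);x=np.cos(a)*d[...,0]+np.sin(a)*d[...,1];y=-np.sin(a)*d[...,0]+np.cos(a)*d[...,1]
    m=(abs(x)<.04)&(abs(y)<.13)&(pc[...,2]>.078)&(pc[...,2]<.1)
    h,e=np.histogram(y[m],np.arange(-.13,.132,.004));print(cam,[(round(float(b)+.002,3),int(n)) for b,n in zip(e,h) if n])
    m=(abs(y)<.09)&(pc[...,2]>.095)&(pc[...,2]<.2)&(abs(x)<.12);q=pc[m];print('high',len(q),x[m].mean() if len(q) else 0,q[:,2].max() if len(q) else 0)
E
```

```text
top [ 5.363e-01 -1.777e-01 -1.333e-01  3.000e-04] 0.0007
   [ 0.5463 -0.1033]
   [ 0.5397 -0.1529]
   [ 0.533  -0.2024]
   [ 0.5264 -0.252 ]
scene [ 5.369e-01 -1.813e-01 -1.287e-01  4.000e-04] 0.0007
   [ 0.5465 -0.1069]
   [ 0.5401 -0.1565]
   [ 0.5337 -0.2061]
   [ 0.5273 -0.2557]
t: 1.48
tcp_pos: [0.2458, -0.6017, 0.2312]
ee_rot: [-0.0, 0.981, 0.193, 0.0]
contact_force: [-0.5, -0.3, 1.0]
opening: 0.0364
top [(-0.096, 28), (-0.092, 12), (-0.06, 1), (-0.056, 25), (-0.052, 26), (-0.048, 8), (-0.044, 34), (-0.04, 5), (-0.008, 13), (-0.004, 43), (0.0, 7), (0.004, 28), (0.008, 10), (0.04, 1), (0.044, 31), (0.048, 26), (0.052, 12), (0.056, 26), (0.06, 1), (0.092, 15), (0.096, 41), (0.1, 5)]
high 29 0.07313288300623046 0.0997053219848556
scene [(-0.1, 15), (-0.096, 49), (-0.092, 6), (-0.056, 37), (-0.052, 7), (-0.048, 42), (-0.044, 29), (-0.008, 12), (-0.004, 31), (0.0, 9), (0.004, 58), (0.008, 5), (0.04, 1), (0.044, 38), (0.048, 2), (0.052, 45), (0.056, 31), (0.092, 14), (0.096, 27)]
high 46 0.07533336241493192 0.09718578076765982
```

Rack yaw is -0.131 rad. The green disc is at about (.5464,-.105), and the two cameras differ by about 3.5 mm in y, so I use the mean. The magazine centre is about (.507,.206) with yaw 0.035. I'll fetch green first.

```bash
python3 -m creep '0.15 2.5 4.1 0 -2.5;0.15 5 8.3 0 -5;0.15 7.5 12.4 0 -7.5;0.15 10 16.6 0 -10;0.15 12.5 20.7 0 -12.5;0.15 15 24.8 0 -15;0.15 17.5 29 0 -17.5;0.15 20 33.1 0 -20;0.15 22.5 37.3 0 -22.5;0.15 25 41.4 0 -25;0.15 27.5 45.6 0 -27.5;0.15 30 49.7 0 -29.8;0.15 30 49.7 0 -29.8;0.15 30 49.7 0 -29.8' 40
python3 - <<'E'
from h import *
s=ctrl.sense();print(s['tcp_pos'],R.from_quat(np.roll(s['ee_rot'],-1)).as_matrix().round(3).tolist(),s['q'].round(2),s['opening'])
for c in('top','scene'):
    p=shot(c,c+'1');a=cv2.imread(f'pics/{c}1.png');a=a[130:270,250:450] if c=='top' else a[60:270,220:420]
    cv2.imwrite(f'pics/{c}1z.png',cv2.resize(a,None,fx=2.8,fy=2.8,interpolation=cv2.INTER_CUBIC))
E
```

```text
t: 3.22
tcp_pos: [0.5455, -0.1053, 0.2312]
ee_rot: [0.0, 0.998, -0.066, -0.0]
contact_force: [-0.3, -1.1, -0.4]
opening: 0.036
[ 0.54554383 -0.10531997  0.23115818] [[0.991, -0.132, -0.001], [-0.132, -0.991, -0.001], [-0.0, 0.001, -1.0]] [ 0.36  0.22 -0.27  1.82  0.07  1.11 -1.64] 0.035952917485265724
```

View pics/scene1z.png

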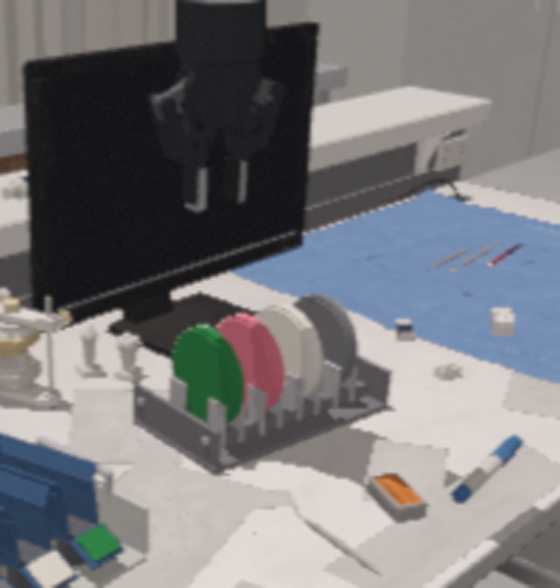

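Both fingers hang above the green disc, near (200,200) in the crop. Descending and closing.

```bash
python3 -m creep '0.15 0.1 0 -3 0;0.15 0.1 0 -6 0;0.15 0.1 0 -9 0;0.15 0.1 0 -11 0;0.15 0.1 0 -12.5 0;0.15 0.1 0 -14 0;0.15 0.1 0 -15.2 0;0.15 0.1 0 -15.2 0' 40
python3 -m creep '0.3 0 0 0 0;0.4 0 0 0 0;0.45 0 0 0 0;0.5 0 0 0 0;0.55 0 0 0 0;0.6 0 0 0 0;0.7 0 0 0 0;0.8 0 0 0 0;0.8 0 0 0 0' 40
```

```text
t: 4.32
tcp_pos: [0.546, -0.1047, 0.0783]
ee_rot: [-0.0, 0.998, -0.066, -0.001]
contact_force: [-0.3, -0.4, -0.4]
opening: 0.0361
t: 5.45
tcp_pos: [0.5468, -0.1052, 0.0793]
ee_rot: [0.0, 0.998, -0.066, 0.0]
contact_force: [-0.1, -1.6, 0.6]
opening: 0.0153
```

```bash
python3 - <<'E'
from h import *
s=ctrl.sense();print(s['opening'],s['contact_force'],s['ft_torque'],s['tcp_pos'])
for c in('top','scene'):
    p=shot(c,c+'2');a=cv2.imread(f'pics/{c}2.png');a=a[130:270,250:450] if c=='top' else a[60:270,220:420]
    cv2.imwrite(f'pics/{c}2z.png',cv2.resize(a,None,fx=2.8,fy=2.8,interpolation=cv2.INTER_CUBIC))
E
```

```text
0.015269468604668256 [-0.13254966 -1.59070025  0.57176834] [-0.28429445  0.08234354 -0.05957986] [ 0.54677866 -0.10515907  0.07930307]
```

View pics/scene2z.png

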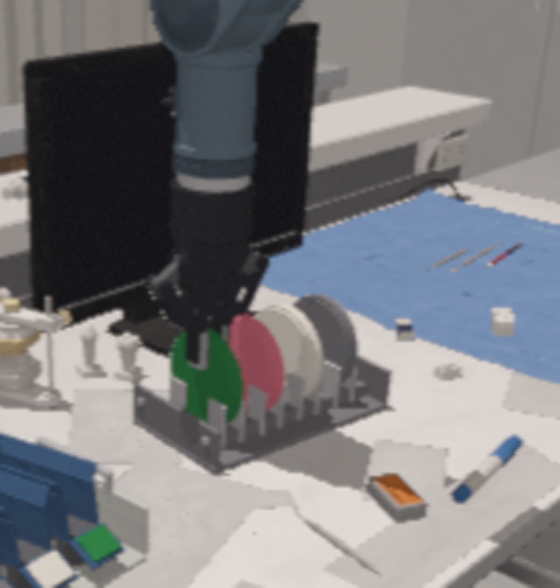

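Green is gripped at 15.3 mm opening. Lifting and carrying it to above its lane at x = -20 mm.

```bash
python3 -m creep '0.8 0 0 0 0;0.8 0 0 1 0;0.8 0 0 2.5 0;0.8 0 0 5 0;0.8 0 0 8 0;0.8 0 0 11 0;0.8 0 0 13 0;0.8 -0.4 1.5 13 1;0.8 -1 4.5 13 2;0.8 -1.8 7.5 13 3;0.8 -2.6 10.5 13 4.2;0.8 -3.4 13.5 13 5.4;0.8 -4.2 16.5 13 6.6;0.8 -4.9 19.5 13 7.8;0.8 -5.4 22 13 8.8;0.8 -5.7 23.2 13 9.5;0.8 -5.7 23.5 13 9.5;0.8 -5.7 23.5 13 9.5' 60
python3 - <<'E'
from h import *
s=ctrl.sense();print(s['opening'],s['contact_force'],s['ft_torque'],s['tcp_pos'])
for c in('top','scene'):
    p=shot(c,c+'3');a=cv2.imread(f'pics/{c}3.png');a=a[130:270,120:320] if c=='top' else a[120:330,120:320]
    cv2.imwrite(f'pics/{c}3z.png',cv2.resize(a,None,fx=2.8,fy=2.8,interpolation=cv2.INTER_CUBIC))
    np.savez(c+'3.npz',pc=cloud(p),img=p['img'])
E
```

```text
t: 7.8
tcp_pos: [0.4902, 0.1293, 0.2091]
ee_rot: [0.0, 1.0, 0.016, -0.0]
contact_force: [0.5, 0.3, -1.0]
opening: 0.0151
0.015106800297859005 [ 0.45987097  0.31565865 -1.01754436] [-0.02249412  0.07379155  0.03467808] [0.49015389 0.12931858 0.20913475]
```

View pics/scene3z.png

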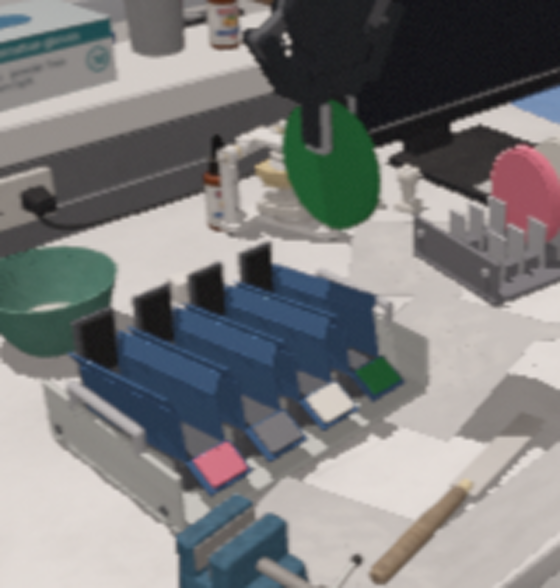

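View pics/top3z.png

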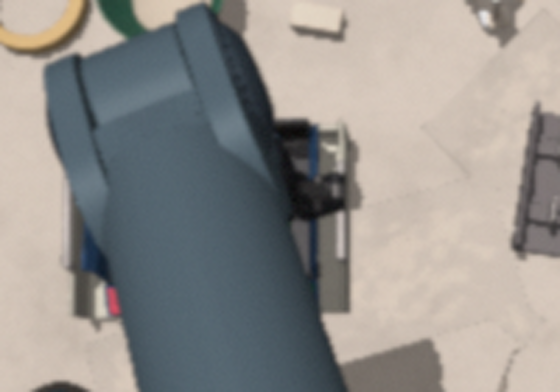

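Green hangs over the rightmost lane, disc at about (330,165) in the crop, with green chip (378,375) in front. Descending to just above the floor.

```bash
python3 -m creep '0.8 0 0 -1.5 0;0.8 0 0 -4 0;0.8 0 0 -6.5 0;0.8 0 0 -8.5 0;0.8 0 0 -10 0;0.8 0 0 -10.8 0;0.8 0 0 -10.8 0'
python3 -m creep '0.8 0 0 -0.1 0;0.8 0 0 -0.2 0;0.8 0 0 -0.3 0;0.8 0 0 -0.3 0'
```

```text
t: 8.78
tcp_pos: [0.4895, 0.1301, 0.1007]
ee_rot: [0.0, 1.0, 0.017, -0.001]
contact_force: [-0.3, -0.3, -1.3]
opening: 0.0149
t: 9.28
tcp_pos: [0.4899, 0.1303, 0.0984]
ee_rot: [-0.0, 1.0, 0.017, 0.0]
contact_force: [-0.3, 0.4, -1.3]
opening: 0.0151
```

```bash
python3 - <<'E'
from h import *
s=ctrl.sense();print(s['opening'],s['contact_force'],s['ft_torque'],s['tcp_pos'])
c='scene';p=shot(c,c+'4');a=cv2.imread(f'pics/{c}4.png')[120:330,120:320]
cv2.imwrite(f'pics/{c}4z.png',cv2.resize(a,None,fx=2.8,fy=2.8,interpolation=cv2.INTER_CUBIC))
E
```

```text
0.015145288833093556 [-0.31712993  0.39476097 -1.3148737 ] [-0.02215703  0.03727055  0.01463988] [0.48985966 0.13027407 0.09838868]
```

View pics/scene4z.png

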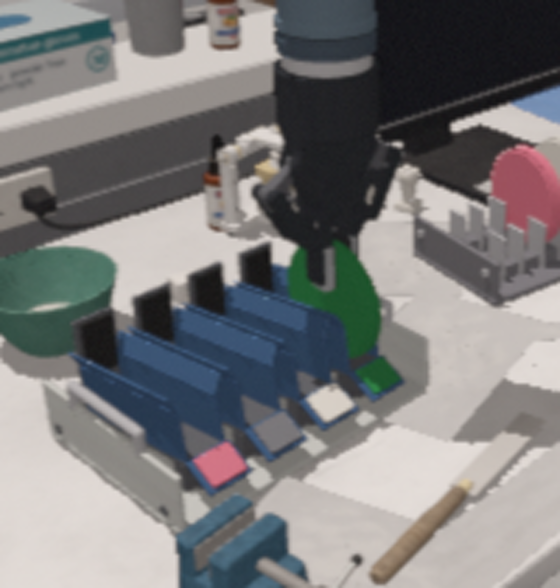

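```bash
python3 -m creep '0.8 0 0 -0.1 0;0.8 0 0 -0.1 0'; python3 -m creep '0.8 0 0 -0.07 0;0.8 0 0 -0.07 0'
```

```text
t: 9.57
tcp_pos: [0.49, 0.1303, 0.0976]
ee_rot: [0.0, 1.0, 0.017, 0.0]
contact_force: [-0.9, 0.6, 1.3]
opening: 0.0146
t: 9.82
tcp_pos: [0.4902, 0.1303, 0.0975]
ee_rot: [0.0, 1.0, 0.017, 0.0]
contact_force: [-2.2, -0.4, 5.6]
opening: 0.0145
```

Floor contact is felt at 5.6 N. Releasing.

```bash
python3 -m creep '0.6 0 0 0 0;0.5 0 0 0 0;0.35 0 0 0 0;0.25 0 0 0 0;0.15 0 0 0 0;0.15 0 0 0 0;0.15 0 0 0 0;0.15 0 0 0 0;0.15 0 0 1 0;0.15 0 0 3 0;0.15 0 0 6 0;0.15 0 0 9 0;0.15 0 0 11.5 0;0.15 0 0 11.5 0'
cat > look.py <<'E'
import sys
from h import *
n=sys.argv[1];x0,x1,y0,y1=map(int,sys.argv[2:6])
s=ctrl.sense();print(round(float(s['t']),2),s['tcp_pos'].round(4),s['opening'].round(4),s['contact_force'].round(1))
p=shot('scene','s'+n);a=cv2.imread(f'pics/s{n}.png')[y0:y1,x0:x1]
cv2.imwrite(f'pics/s{n}z.png',cv2.resize(a,None,fx=2.8,fy=2.8,interpolation=cv2.INTER_CUBIC))
np.savez(f's{n}.npz',pc=cloud(p),img=p['img'])
E
python3 look.py 5 120 320 120 330
```

```text
t: 11.58
tcp_pos: [0.4918, 0.131, 0.2146]
ee_rot: [-0.001, 1.0, 0.017, 0.003]
contact_force: [0.2, 0.5, -1.2]
opening: 0.036Traceback (most recent call last):
  File "look.py", line 4, in <module>
    s=ctrl.sense();print(round(float(s['t']),2),s['tcp_pos'].round(4),s['opening'].round(4),s['contact_force'].round(1))
                                                                      ^^^^^^^^^^^^^^^^^^
AttributeError: 'float' object has no attribute 'round'
```

```bash
sed -i "s/s\['opening'\].round(4)/round(float(s['opening']),4)/;s/\.tcp/.tcp/" look.py; sed -i "s/s\['tcp_pos'\].round(4)/np.round(s['tcp_pos'],4)/;s/s\['contact_force'\].round(1)/np.round(s['contact_force'],1)/" look.py;python3 look.py 5 120 320 120 330
```

```text
11.57 [0.4918 0.131  0.2146] 0.036 [ 0.2  0.5 -1.2]
```

View pics/s5z.png

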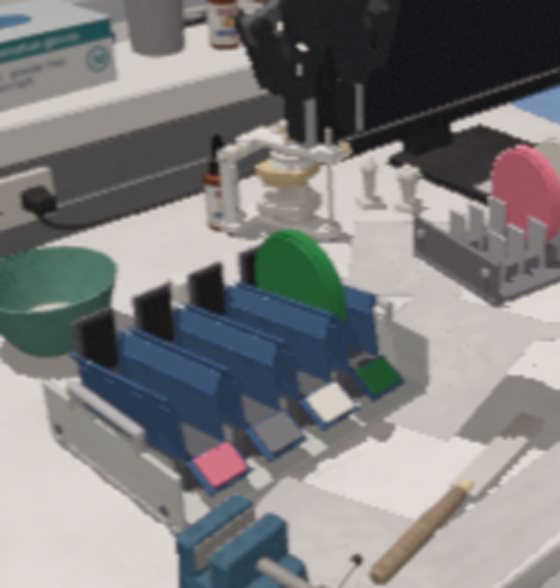

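Green has rolled to its stop, at about (300,275) in the crop. Next is pink.

```bash
python3 -m creep '0.15 0.5 -2.5 0 -1;0.15 1.2 -6.5 0 -2.2;0.15 2 -11 0 -3.8;0.15 2.8 -15.5 0 -5.3;0.15 3.5 -20 0 -6.8;0.15 4.2 -24 0 -8.2;0.15 4.8 -27 0 -9.1;0.15 5 -28.5 0 -9.5;0.15 5 -28.5 0 -9.5;0.15 5 -28.5 0 -9.5;0.15 5 -28.5 -3 -9.5;0.15 5 -28.5 -6.5 -9.5;0.15 5 -28.5 -9.5 -9.5;0.15 5 -28.5 -11.5 -9.5;0.15 5 -28.5 -12.7 -9.5;0.15 5 -28.5 -13.2 -9.5;0.15 5 -28.5 -13.2 -9.5' 40
python3 -m creep '0.3 0 0 0 0;0.4 0 0 0 0;0.45 0 0 0 0;0.5 0 0 0 0;0.55 0 0 0 0;0.6 0 0 0 0;0.7 0 0 0 0;0.8 0 0 0 0;0.8 0 0 0 0' 40;python3 look.py 6 220 420 60 270
```

```text
t: 13.75
tcp_pos: [0.5402, -0.1543, 0.0799]
ee_rot: [-0.0, 0.998, -0.066, 0.0]
contact_force: [-0.2, -0.1, 0.2]
opening: 0.0361
t: 14.88
tcp_pos: [0.5398, -0.1551, 0.0796]
ee_rot: [0.0, 0.998, -0.066, 0.0]
contact_force: [0.2, -0.3, 0.2]
opening: 0.0156
14.88 [ 0.5398 -0.1551  0.0796] 0.0156 [ 0.2 -0.3  0.2]
```

View pics/s6z.png

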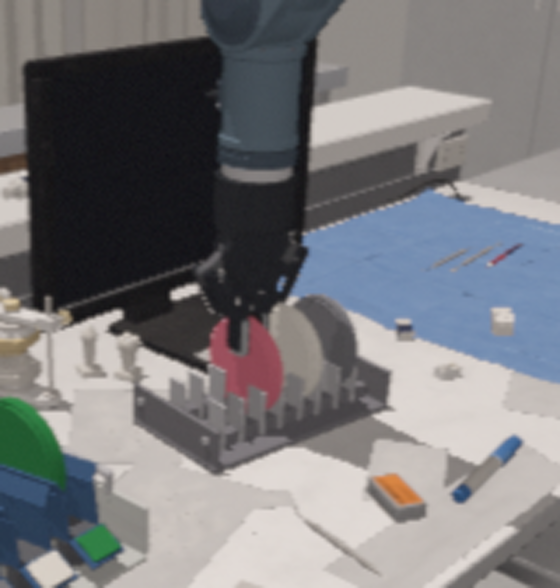

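Pink is gripped. Carrying it to the leftmost lane.

```bash
python3 -m creep '0.8 0 0 0 0;0.8 0 0 1 0;0.8 0 0 2.5 0;0.8 0 0 5 0;0.8 0 0 8 0;0.8 0 0 11 0;0.8 0 0 13 0;0.8 -0.2 1.5 13 0.4;0.8 -0.6 4.8 13 1;0.8 -1.2 9 13 2;0.8 -1.8 13.5 13 3;0.8 -2.4 18 13 4;0.8 -3 22.5 13 5;0.8 -3.6 27 13 6;0.8 -4.2 31.5 13 7;0.8 -4.7 36 13 8;0.8 -5.2 39.8 13 8.8;0.8 -5.5 42.3 13 9.3;0.8 -5.6 43.5 13 9.5;0.8 -5.6 43.5 13 9.5' 60
python3 -m creep '0.8 0 0 0 0;0.8 0 0 -1.5 0;0.8 0 0 -4 0;0.8 0 0 -6.5 0;0.8 0 0 -8.5 0;0.8 0 0 -10 0;0.8 0 0 -10.8 0;0.8 0 0 -10.8 0';python3 look.py 7 120 320 120 330
```

```text
t: 17.42
tcp_pos: [0.4826, 0.2811, 0.209]
ee_rot: [0.0, 1.0, 0.018, -0.001]
contact_force: [-0.2, -0.5, -1.6]
opening: 0.0148
t: 18.42
tcp_pos: [0.4837, 0.2802, 0.1012]
ee_rot: [0.0, 1.0, 0.017, -0.0]
contact_force: [0.5, -0.5, -1.2]
opening: 0.0149
18.43 [0.4837 0.2802 0.1012] 0.0149 [ 0.5 -0.5 -1.2]
```

View pics/s7z.png

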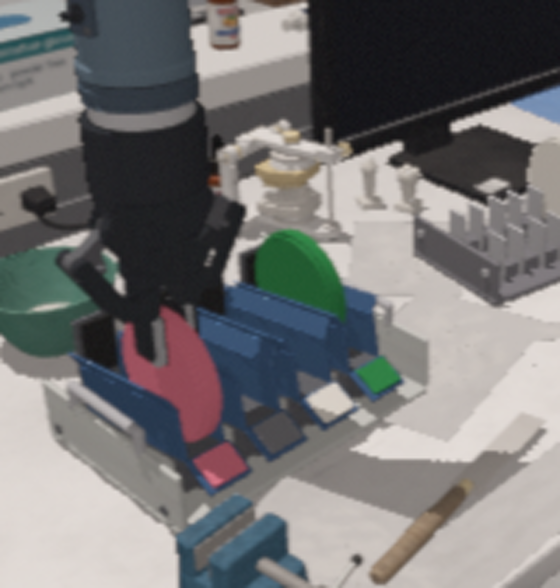

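Pink sits in the lane behind the pink chip, at about (175,375) in the crop. Lowering it to contact.

```bash
python3 -m creep '0.8 0 0 -0.15 0;0.8 0 0 -0.3 0;0.8 0 0 -0.4 0;0.8 0 0 -0.4 0'; python3 -m creep '0.8 0 0 -0.07 0;0.8 0 0 -0.07 0'
```

```text
t: 18.98
tcp_pos: [0.484, 0.2804, 0.0979]
ee_rot: [-0.0, 1.0, 0.017, 0.0]
contact_force: [-0.3, 0.2, -0.0]
opening: 0.0151
t: 19.23
tcp_pos: [0.4842, 0.2804, 0.0978]
ee_rot: [0.0, 1.0, 0.017, 0.0]
contact_force: [-0.5, -0.9, 5.3]
opening: 0.0155
```

```bash
python3 -m creep '0.6 0 0 0 0;0.5 0 0 0 0;0.35 0 0 0 0;0.25 0 0 0 0;0.15 0 0 0 0;0.15 0 0 0 0;0.15 0 0 0 0;0.15 0 0 0 0;0.15 0 0 1 0;0.15 0 0 3 0;0.15 0 0 6 0;0.15 0 0 9 0;0.15 0 0 11.5 0;0.15 0 0 11.5 0'; python3 look.py 8 120 320 120 330
```

```text
t: 20.98
tcp_pos: [0.4858, 0.2819, 0.2161]
ee_rot: [-0.002, 1.0, 0.017, 0.004]
contact_force: [-0.4, 0.2, -0.1]
opening: 0.0361
20.98 [0.4858 0.2819 0.2161] 0.0361 [-0.4  0.2 -0.1]
```

View pics/s8z.png

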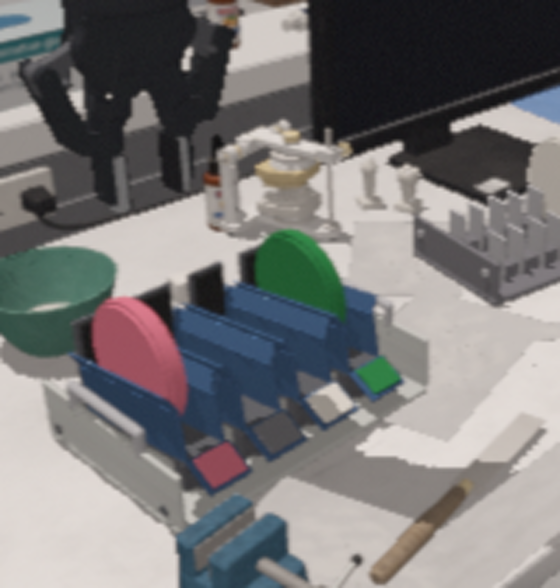

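Pink has rolled to its stop, at about (140,350). White next.

```bash
python3 -m creep '0.15 0.2 -2 0 -0.4;0.15 0.6 -6 0 -1.2;0.15 1.1 -11 0 -2.2;0.15 1.6 -16 0 -3.2;0.15 2.1 -21 0 -4.2;0.15 2.6 -26 0 -5.2;0.15 3.1 -31 0 -6.2;0.15 3.6 -36 0 -7.2;0.15 4.1 -41 0 -8.2;0.15 4.6 -45.5 0 -9;0.15 4.9 -48 0 -9.4;0.15 4.9 -48.5 0 -9.5;0.15 4.9 -48.5 0 -9.5;0.15 4.9 -48.5 0 -9.5' 40
python3 -m creep '0.15 0 0 -3 0;0.15 0 0 -6.5 0;0.15 0 0 -9.5 0;0.15 0 0 -11.5 0;0.15 0 0 -12.7 0;0.15 0 0 -13.2 0;0.15 0 0 -13.2 0;0.3 0 0 -13.2 0;0.4 0 0 -13.2 0;0.45 0 0 -13.2 0;0.5 0 0 -13.2 0;0.55 0 0 -13.2 0;0.6 0 0 -13.2 0;0.7 0 0 -13.2 0;0.8 0 0 -13.2 0;0.8 0 0 -13.2 0' 40
python3 look.py 9 220 420 60 270
```

```text
t: 22.78
tcp_pos: [0.5331, -0.2019, 0.2118]
ee_rot: [-0.001, 0.998, -0.064, -0.0]
contact_force: [-0.8, 0.4, 0.8]
opening: 0.0362
t: 24.78
tcp_pos: [0.5329, -0.2048, 0.08]
ee_rot: [0.0, 0.998, -0.066, 0.0]
contact_force: [0.8, -0.4, 0.6]
opening: 0.0156
24.77 [ 0.5329 -0.2048  0.08  ] 0.0156 [ 0.8 -0.4  0.6]
```

View pics/s9z.png

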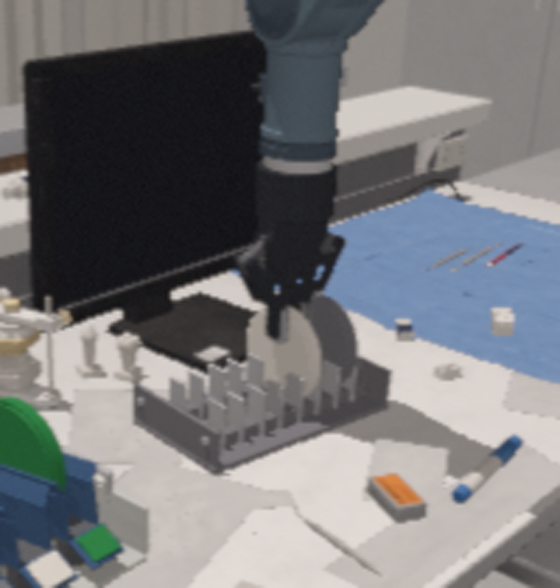

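White is gripped. Carrying it to the white lane, second from the right.

```bash
python3 -m creep '0.8 0 0 0 0;0.8 0 0 1 0;0.8 0 0 2.5 0;0.8 0 0 5 0;0.8 0 0 8 0;0.8 0 0 11 0;0.8 0 0 13 0;0.8 -0.2 1.5 13 0.4;0.8 -0.5 4.5 13 1;0.8 -1 8.5 13 2;0.8 -1.5 12.5 13 3;0.8 -2 17 13 4;0.8 -2.5 21.5 13 5;0.8 -3 26 13 6;0.8 -3.5 30.5 13 7.2;0.8 -4 34.5 13 8.4;0.8 -4.4 37.3 13 9.2;0.8 -4.5 38.5 13 9.5;0.8 -4.5 38.5 13 9.5;0.8 -4.5 38.5 13 9.5' 80
python3 -m creep '0.8 0 0 0 0;0.8 0 0 -1.5 0;0.8 0 0 -4 0;0.8 0 0 -6.5 0;0.8 0 0 -8.5 0;0.8 0 0 -10 0;0.8 0 0 -10.8 0;0.8 0 0 -10.8 0';python3 look.py 10 120 320 120 330
```

```text
t: 27.32
tcp_pos: [0.4879, 0.1783, 0.2093]
ee_rot: [0.001, 1.0, 0.016, -0.0]
contact_force: [0.3, -0.6, -4.1]
opening: 0.0147
t: 28.32
tcp_pos: [0.4875, 0.1801, 0.1014]
ee_rot: [0.0, 1.0, 0.017, -0.001]
contact_force: [-0.4, -0.2, -3.0]
opening: 0.0149
28.32 [0.4875 0.1801 0.1014] 0.0149 [-0.4 -0.2 -3. ]
```

View pics/s10z.png

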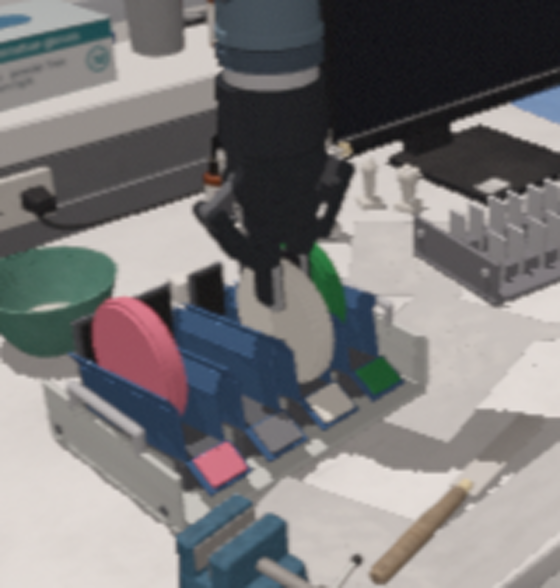

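```bash
python3 -m creep '0.8 0 0 -0.15 0;0.8 0 0 -0.3 0;0.8 0 0 -0.4 0;0.8 0 0 -0.4 0'; python3 -m creep '0.8 0 0 -0.07 0;0.8 0 0 -0.07 0'
```

```text
t: 28.88
tcp_pos: [0.4882, 0.1804, 0.0984]
ee_rot: [0.0, 1.0, 0.017, 0.0]
contact_force: [-0.2, -0.6, -0.6]
opening: 0.0151
t: 29.12
tcp_pos: [0.4883, 0.1804, 0.0983]
ee_rot: [0.0, 1.0, 0.017, 0.0]
contact_force: [-2.5, -1.2, 4.9]
opening: 0.0153
```

```bash
python3 -m creep '0.6 0 0 0 0;0.5 0 0 0 0;0.35 0 0 0 0;0.25 0 0 0 0;0.15 0 0 0 0;0.15 0 0 0 0;0.15 0 0 0 0;0.15 0 0 0 0;0.15 0 0 1 0;0.15 0 0 3 0;0.15 0 0 6 0;0.15 0 0 9 0;0.15 0 0 11.5 0;0.15 0 0 11.5 0'; python3 look.py 11 120 320 120 330
```

```text
t: 30.88
tcp_pos: [0.4897, 0.1812, 0.2153]
ee_rot: [-0.001, 1.0, 0.017, 0.003]
contact_force: [0.9, -1.1, 0.6]
opening: 0.0365
30.88 [0.4897 0.1812 0.2153] 0.0365 [ 0.9 -1.1  0.6]
```

View pics/s11z.png

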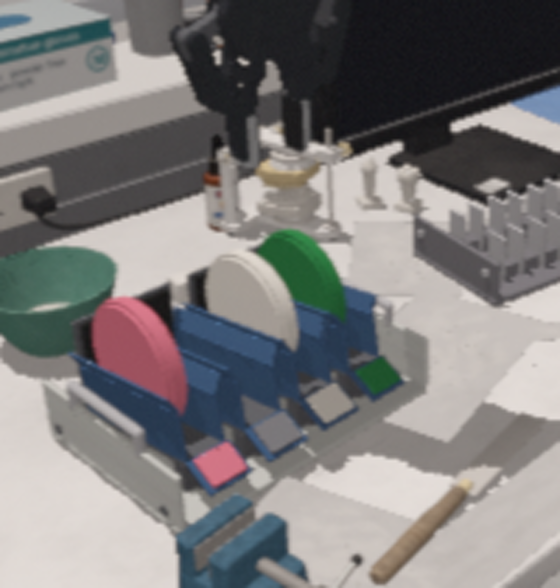

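White is at its stop, at about (250,300). Metal last.

```bash
python3 -m creep '0.15 0.1 -2 0 -0.4;0.15 0.5 -6 0 -1.3;0.15 0.9 -10.5 0 -2.3;0.15 1.3 -15 0 -3.3;0.15 1.7 -19.5 0 -4.3;0.15 2.1 -24 0 -5.3;0.15 2.5 -28.5 0 -6.3;0.15 2.9 -33 0 -7.3;0.15 3.4 -37.5 0 -8.4;0.15 3.7 -41 0 -9.1;0.15 3.9 -43 0 -9.4;0.15 3.9 -43.5 0 -9.5;0.15 3.9 -43.5 0 -9.5;0.15 3.9 -43.5 0 -9.5' 40
python3 -m creep '0.15 0 0 -3 0;0.15 0 0 -6.5 0;0.15 0 0 -9.5 0;0.15 0 0 -11.5 0;0.15 0 0 -12.7 0;0.15 0 0 -13.2 0;0.15 0 0 -13.2 0;0.3 0 0 -13.2 0;0.4 0 0 -13.2 0;0.45 0 0 -13.2 0;0.5 0 0 -13.2 0;0.55 0 0 -13.2 0;0.6 0 0 -13.2 0;0.7 0 0 -13.2 0;0.8 0 0 -13.2 0;0.8 0 0 -13.2 0' 60
python3 look.py 12 220 420 60 270
```

```text
t: 32.67
tcp_pos: [0.5272, -0.2526, 0.2121]
ee_rot: [-0.0, 0.998, -0.065, -0.0]
contact_force: [0.9, 0.1, -0.0]
opening: 0.0359
t: 34.67
tcp_pos: [0.5268, -0.2547, 0.0803]
ee_rot: [-0.0, 0.998, -0.066, -0.0]
contact_force: [-1.1, -0.8, 0.7]
opening: 0.0154
34.67 [ 0.5268 -0.2547  0.0803] 0.0154 [-1.1 -0.8  0.7]
```

View pics/s12z.png

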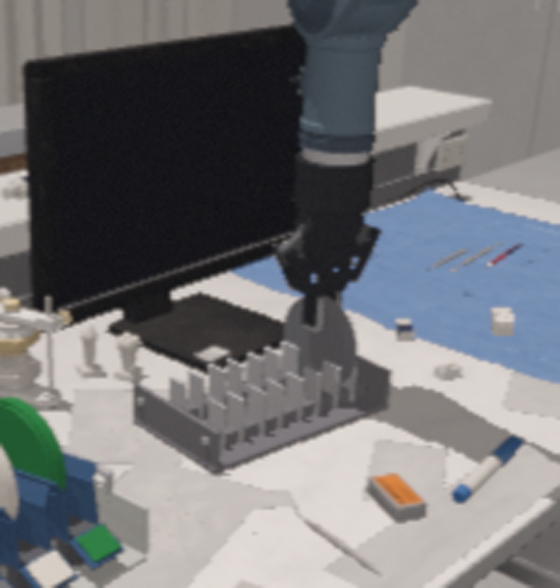

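```bash
python3 -m creep '0.8 0 0 0 0;0.8 0 0 1 0;0.8 0 0 2.5 0;0.8 0 0 5 0;0.8 0 0 8 0;0.8 0 0 11 0;0.8 0 0 13 0;0.8 -0.1 1.5 13 0.3;0.8 -0.4 5 13 1;0.8 -0.8 9.5 13 1.9;0.8 -1.2 14 13 2.8;0.8 -1.6 19 13 3.7;0.8 -2 24 13 4.7;0.8 -2.4 29 13 5.7;0.8 -2.8 34 13 6.7;0.8 -3.3 39 13 7.7;0.8 -3.7 43.5 13 8.6;0.8 -4 47 13 9.2;0.8 -4.1 48.5 13 9.5;0.8 -4.1 48.5 13 9.5' 100
python3 -m creep '0.8 0 0 0 0;0.8 0 0 0 0;0.8 0 0 -1.5 0;0.8 0 0 -4 0;0.8 0 0 -6.5 0;0.8 0 0 -8.5 0;0.8 0 0 -10 0;0.8 0 0 -10.8 0;0.8 0 0 -10.8 0';python3 look.py 13 120 320 120 330
```

```text
t: 37.22
tcp_pos: [0.4845, 0.2309, 0.2094]
ee_rot: [0.0, 1.0, 0.018, -0.001]
contact_force: [-0.4, -1.1, -4.6]
opening: 0.0145
t: 38.35
tcp_pos: [0.4856, 0.23, 0.1017]
ee_rot: [0.0, 1.0, 0.017, -0.0]
contact_force: [-0.6, -0.0, -4.3]
opening: 0.0147
38.35 [0.4856 0.23   0.1017] 0.0147 [-0.6 -0.  -4.3]
```

View pics/s13z.png

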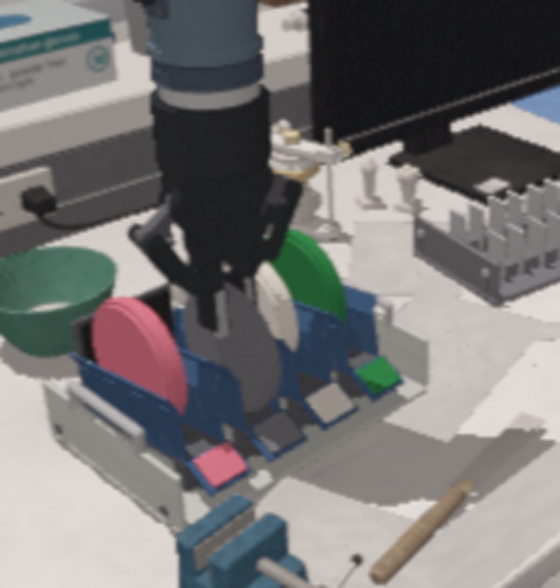

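Metal sits in the lane behind the grey chip (280,435). Lowering it to contact.

```bash
python3 -m creep '0.8 0 0 -0.15 0;0.8 0 0 -0.3 0;0.8 0 0 -0.4 0;0.8 0 0 -0.4 0'; python3 -m creep '0.8 0 0 -0.07 0;0.8 0 0 -0.07 0'
```

```text
t: 38.9
tcp_pos: [0.4863, 0.2305, 0.0989]
ee_rot: [-0.0, 1.0, 0.017, 0.0]
contact_force: [-0.4, -0.8, -0.6]
opening: 0.0145
t: 39.15
tcp_pos: [0.4864, 0.2305, 0.0988]
ee_rot: [0.0, 1.0, 0.017, 0.001]
contact_force: [-1.4, -2.2, 5.1]
opening: 0.0141
```

Contact is made. Releasing, rising, then backing off to the side so both cameras can see the magazine.

```bash
python3 -m creep '0.6 0 0 0 0;0.5 0 0 0 0;0.35 0 0 0 0;0.25 0 0 0 0;0.15 0 0 0 0;0.15 0 0 0 0;0.15 0 0 0 0;0.15 0 0 0 0;0.15 0 0 1 0;0.15 0 0 3 0;0.15 0 0 6 0;0.15 0 0 9 0;0.15 0 0 11.5 0;0.15 0 -3 12 0;0.15 0 -8 12 0;0.15 0 -14 12 0;0.15 0 -20 12 0;0.15 0 -25 12 0;0.15 0 -28 12 0;0.15 0 -28 12 0'; python3 -m creep '0.15 0 0 0 0;0.15 0 0 0 0;0.15 0 0 0 0;0.15 0 0 0 0'
python3 look.py 14 120 320 120 330
cat > chk.py <<'E'
from h import *
from scipy.optimize import least_squares
from fit0 import cyl
a=.035;x0,y0=.5067,.206
lanes=dict(green=-.075,white=-.025,metal=.025,pink=.075)
for cam in('top','scene'):
    p=shot(cam,'f_'+cam);pc=cloud(p)
    d=pc-np.array([x0,y0,.01]);L=np.stack([np.cos(a)*d[...,0]+np.sin(a)*d[...,1],-np.sin(a)*d[...,0]+np.cos(a)*d[...,1],d[...,2]],-1)
    for n,o in lanes.items():
        m=(abs(L[...,1]-o)<.018)&(abs(L[...,0]-.019)<.07)&(L[...,2]>.087)&(L[...,2]<.125)
        Q=L[m]-[0,o,0]
        def f(t):
            q=Q-t[:3];c,s=np.cos(t[3]),np.sin(t[3]);c2,s2=np.cos(t[4]),np.sin(t[4])
            q=np.c_[c*q[:,0]+s*q[:,1],-s*q[:,0]+c*q[:,1],q[:,2]];q=np.c_[q[:,0],c2*q[:,1]+s2*q[:,2],-s2*q[:,1]+c2*q[:,2]]
            return np.minimum(abs(cyl(q,.046,.008)),abs(cyl(q,.049,.005)))
        r=least_squares(f,[.019,0,.067,0,0],loss='soft_l1',f_scale=.002,x_scale=[.01,.01,.01,.1,.1])
        print(cam,n,len(Q),r.x.round(4),'med',np.median(r.fun).round(4))
E
sed -n '1,5p' fit.py > fit0.py; python3 chk.py
```

```text
t: 41.65
tcp_pos: [0.4857, -0.053, 0.2181]
ee_rot: [0.0, 1.0, 0.014, 0.0]
contact_force: [0.5, 0.0, 0.6]
opening: 0.0365
t: 42.15
tcp_pos: [0.4859, -0.0489, 0.2175]
ee_rot: [-0.0, 1.0, 0.018, -0.0]
contact_force: [-0.1, -0.2, -0.1]
opening: 0.0364
42.15 [ 0.4859 -0.0489  0.2175] 0.0364 [-0.1 -0.2 -0.1]
top green 293 [ 0.0199 -0.0002  0.0686 -0.0027 -0.0197] med 0.0008
top white 307 [ 0.0192 -0.0016  0.0678 -0.0011 -0.0313] med 0.0005
top metal 316 [0.0204 0.0028 0.0687 0.0008 0.0648] med 0.0006
top pink 340 [ 0.0191 -0.0034  0.0682 -0.0129 -0.1225] med 0.0006
scene green 350 [ 0.0203 -0.001   0.0682 -0.0049 -0.0142] med 0.0006
scene white 365 [ 0.0208 -0.0021  0.0675  0.0281 -0.0613] med 0.0007
scene metal 392 [0.0208 0.0012 0.0677 0.0116 0.0166] med 0.0006
scene pink 417 [ 0.0195 -0.0011  0.0677 -0.0022  0.0011] med 0.0004
```

View pics/s14z.png

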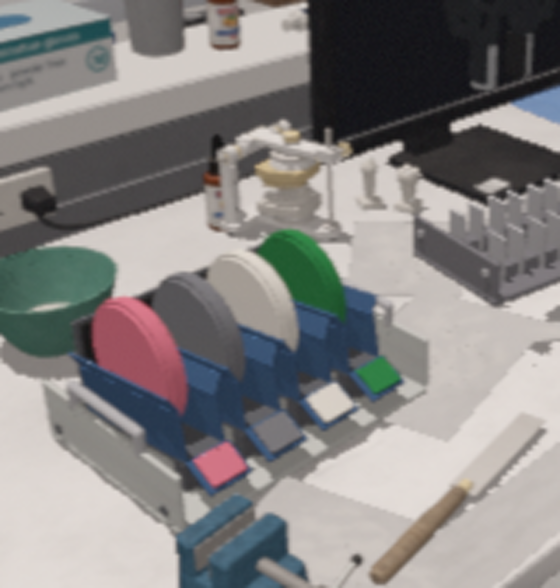

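View pics/f_top.png

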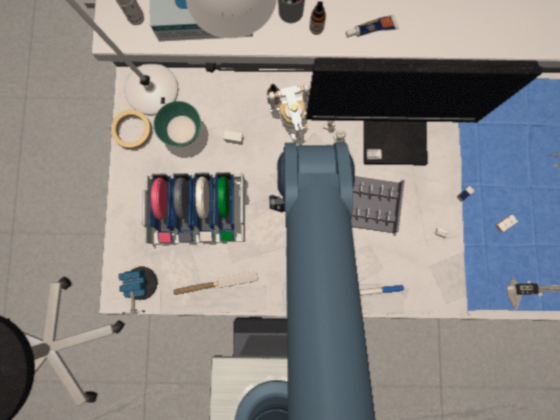

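All four discs stand at their stops behind chips of their own colour: pink (160,200), metal (181,200), white (203,198) and green (224,198) in the top view. All fits are within tolerance and the arm is clear, so I'm handing the job in.

```bash
python3 -m creep '0.15 0 0 0 0;0.15 0 0 0 0;0.15 0 0 0 0;0.15 0 0 0 0'; python3 -c "
from cell import ctrl
print(ctrl.job_done())"
```

```text
t: 42.8
tcp_pos: [0.4858, -0.0498, 0.2175]
ee_rot: [0.0, 1.0, 0.017, 0.0]
contact_force: [-0.1, 0.5, -0.1]
opening: 0.0365
the job is handed in; nothing more can be done
None
```

All four discs are in the lanes with their own colour chips, each standing on edge against its end stop. I handed the job in at t ≈ 43 s. Each disc was gripped near its top, lowered until the wrist felt about 5 N from the lane floor, and then released to roll to the stop.

**Final positions:** fits to the depth images from both cameras put every disc within tolerance:

| Measure | Fitted range | Allowed |
|---|---|---|
| Along the lane | 19–21 mm | 11–27 mm |
| Across the lane | within 3.5 mm | within 11 mm |
| Height | 67.5–68.7 mm | 60–75 mm |
| Axle off square to the lane | below 0.03 rad | below 0.35 rad |

**At hand-in:** the gripper was open and clear of everything, and the wrist force read about zero. I judged the discs at rest from the pictures and did not measure their speed.

**Disagreements:**
- **Camera offset:** the two cameras differed by about 2–4 mm in y, so I used the mean of the two.
- **Pink disc lean:** the top camera fitted a lean of about 0.12 rad, while the scene camera showed it upright. Either is far from tipping over.

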